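Hang the top nested pot on the slotted upright

TASK

Take just the top pot off the nested stack, leaving the other two nested in the wooden holder, and stand it upright on the table and let go of it. Then take it again, hook it into the upper slot of the upright, press it down until it locks fully home and let go, so that it hangs there straight. Never drop the pot, and leave the palette, the ink bottle, the brush jar and the paperweight where they are.

Things in the scene. Friction and masses are not known exactly. Their poses are not given: they have to be found in the camera images.
- pot_top: Top one of three identical white enamelled hang-on pots: open, tapered, 104 (x) by 66 (y) mm at the rim, 76 by 38 mm at the base, 90 mm high, walls 2.6 mm, 0.14 to 0.23 kg. Origin: centre of its underside, z up. The rim is a flat upright band, z 76 to 90 mm, where the free-standing pot can be gripped across its 66 mm. In the holder the walls leave no room for that: grip the arm.
- arm (a point): Middle of the upper face of the top pot's hanger arm, at x 71, z 90 mm of the pot. The level arm, 36 mm wide (y) and 12 mm high, runs from the rim (x 52) to the back plate (x 88 to 92 mm, 36 mm wide, z 54 to 90). Grip it across its width. The upright leaves a hand no room here once the pot hangs. Axes as the pot's.
- hook (a point): Under the neck of the top pot's hook, at the rear face of the back plate: x 92, z 82 mm of the pot. The hook, 24 mm wide, goes on behind the plate: a neck 8 mm high back to x 104, then a downturn with a rounded nose (lowest z 56, to x 107). The throat between plate and downturn is 5.5 mm, for the upright's 4 mm face. Axes as the pot's.
- pot_middle: Second pot, same shape and way round, nested loosely (about 2 mm play) 38 mm below the top one, which stands on ribs inside it. So the top of its arm lies 38 mm below the top of the first arm, right under it: fingertips that go deeper than that grip both pots. Origin: centre of its underside. It stays.
- pot_bottom: Lowest pot, same shape, a further 38 mm lower, on the holder's floor. Origin: centre of its underside. It stays.
- holder: Plywood box fixed to the table round the stack: floor 8 mm, three walls 180 mm high (6 mm above the top pot's rim), about 9 mm from the pots' rims; open towards its +x, where the arms stick out past the ends of its side walls. Origin: on the table, 90 mm from the pots' centre along its +x; the box spans x -160 to -40, y -50 to 50 mm.
- upright: Fixed slotted aluminium upright: channel 60 mm wide (y), 40 mm deep, 351 mm high on a foot plate (x -20 to 90, y -55 to 55 mm). The slotted face is at x -20 and looks to -x; its wall is 4 mm thick. Two slots, 34 mm wide, 50 mm high: the upper at z 205 to 255, the lower at z 90 to 140 mm. A sprung roller catch sits behind each one's lower edge. Origin: on the table, mid channel.
- slot (a point): Middle of the upper slot's lower edge, on the face; axes as the upright's. Pot x along this x, bring the hook in along +x with point hook 27 to 41 mm above here until the plate meets the face, then go down. About 12 mm above here the nose meets the catch: hooked, not locked. About 10 N snaps it past; home is with point hook here. Let go, the pot sags about 4 degrees.
- palette: white ceramic palette dish with ink wells, 180 mm across, 14 mm high, loose. Origin: centre of its underside. Leave alone.
- ink_bottle: dark blue ink bottle, 60 mm across, 150 mm high, loose. Origin: centre of its underside. Leave alone.
- brush_jar: glass jar 74 mm across, 90 mm high, with three brushes standing up to about 235 mm, loose. Origin: centre of its underside. Leave alone.
- paperweight: glass paperweight bar, 30 by 95 by 20 mm, loose. Origin: centre of its underside. Leave alone.
Things that resemble listed ones, but are neither listed nor needed, are in the scene too. Leave any purple or red look-alike of the pot_top alone.

How it is judged:
By the outcome, as a careful person would: the job done as asked, in the order asked, and still so for the second after the job is handed in, with the robot touching nothing.
It also fails if it takes over 48 s, if anything falls off the work surface, if the arm or the gripper's body presses on something with over 40 N, if the wrist force passes 120 N, or if a joint passes its speed limit or range.

ROBOT

A 7-joint arm with a two-finger parallel gripper is mounted at the origin on the work surface. World frame = base frame: x ahead of the robot, y to its left, z up, the work surface at z = 0. Lengths are in m, angles in rad, forces in N, time in s.
With the tool pointing down it reaches from about 0.4 to 0.875 m from the base axis. Payload 6.5 kg.
Tool frame: the origin (TCP) lies on the centre line of the jaws, within the pads' length; the fingertips stand 17 mm ahead of it and the grasp point (between the pads) lies 2 mm behind it; z points along the fingers, y is the line along which they close (so a half turn about z gives the same grasp; the last joint's range is limited). The gripper opens to 85 mm and grips with 20 to 120 N. Pads are 22 mm wide; open, the fingers measure 114 mm over their backs; the gripper's body (76 mm by 85 mm) begins 54 mm behind the grasp point. The pads swing forward as they close: fully open they stand 13 mm farther back than shut.
Start: joints at [-1.368, 0.536, -0.004, 1.538, 0.003, 1.067, -0.071], TCP at [0.173, 0.627, 0.22] pointing down, gripper open.
Joint ranges: [-2.7, 2.7], [-0.37, 2.16], [-1.27, 1.26], [0.24, 2.4], [-1.31, 4.45], [0.19, 1.91], [-2.76, 2.76]. Speed limits (rad/s): [2.39, 2.39, 3.14, 3.14, 3.14, 3.14, 3.14].

INTERFACE

Orientations are given as a unit quaternion [x, y, z, w].
In Python, from rig import robot, kin, status, viewer, workorder, spotter gives the robot as it stands. Calls block until the motion is done:
- robot.reach(position, orientation): joint-space move of the TCP to a pose.
- robot.move_linear(position, attitude=None, rate=0.15): straight line of the TCP; attitude=None keeps the orientation; rate is the mean speed in m/s.
- robot.move_joints(angles): joint-space move.
- robot.gripper_to(opening, newtons=None): opening from 0.0 (shut) to 1.0 (fully open); newtons is the grip in N (None keeps the last); returns when the fingers have stopped.
- robot.hold(seconds).
- kin.inverse_kinematics(position, orientation): joint angles nearest the present ones, or None.
- status.read_state(): the state.
- viewer.grab_frame(name): name is "side" or "top" or "wrist"; returns (picture, depth): 384x512x3 uint8, red, green, blue; 384x512 float32, m along the optical axis (not along the pixel's ray), 0 where there is no reading.
- viewer.get_calibration(name): a dict with "camera_matrix" (3x3 intrinsics, pixels), "world_from_camera" (4x4, takes a point from camera to world coordinates); the wrist camera has in their place "hand_eye" (4x4, takes a point from camera to tool coordinates, whose origin is the TCP and whose axes are the flange's). Camera axes: x right, y down, z forward; pixel columns grow to the right and rows downward; lengths in m; the calibration is good to about 2 mm. A picture is of the moment at which its call begins: read the wrist's pose just before it. get_calibration takes no time and is no camera call.
A pose or a line that the arm cannot do raises robot.MotionError and nothing moves.
- workorder.hand_in(): hands the job in; it is judged then, once.
Trained networks look in the newest picture that a camera, given by its name, has taken for a name from the list of things; names that differ only in an ending like _2 or _b are one class to them, and where a whole thing is asked for, a point or a joint stands for the part that bears it (a point fixed in the world has none). Each returns a list of dicts, best first, with "conf" (0 to 1); they miss things now and then, are a little off and sometimes report something else, mostly with a low value. They report only what shows in the picture. A call takes as long as a camera call. They do not tell look-alikes from the thing itself.
- spotter.search_frame(camera, target): "box" ([centre column, centre row, width, height] in pixels, round what is visible of it).
The state is a dict: "time_s": time; "joints": joint angles; "qvel": joint speeds; "joint_torque": joint torques, N m; "eef_pos": TCP position; "tool_rot": TCP orientation; "ft_force": force on the tool from outside, world axes, zero at the start; "moment": the same for the moment, N m; "width": opening from 0.0 (shut) to 1.0 (fully open); "gripper_force": force on a finger pad.
Only numpy, scipy, OpenCV 4.12 (cv2) and the standard library are available. Lean on these libraries where they do the work, as an engineer would, in place of code of your own. Each camera call takes 0.05 s, during which the arm holds its last target. There are 200 camera calls.

## Working session

There is one attempt and no reset: what is moved stays moved. The work goes in short steps, each a Python script; the robot and the scene stay as the last script left them, time stands still between calls to the robot, and variables do not carry over. Pictures are saved under pics/ and viewed, at most 10 in all, crops included, and the job is handed in when it is done.

```bash
ls; mkdir -p pics
cat > h.py <<'E'
import numpy as np, cv2
from scipy.spatial.transform import Rotation as R
from rig import robot, kin, status, viewer, workorder, spotter
def grab(n):
    s=status.read_state(); im,d=viewer.grab_frame(n); c=viewer.get_calibration(n)
    K=np.array(c["camera_matrix"])
    if n=="wrist":
        T=np.eye(4);T[:3,:3]=R.from_quat(s["tool_rot"]).as_matrix();T[:3,3]=s["eef_pos"];T=T@np.array(c["hand_eye"])
    else: T=np.array(c["world_from_camera"])
    v,u=np.mgrid[:384,:512]
    P=np.stack([(u-K[0,2])/K[0,0]*d,(v-K[1,2])/K[1,1]*d,d],-1)@T[:3,:3].T+T[:3,3]
    P[d==0]=np.nan
    return im,d,P,K,T
def save(im,f): cv2.imwrite("pics/"+f,cv2.cvtColor(im,cv2.COLOR_RGB2BGR))
E
python3 - <<'E'
from h import *
ims=[]
for n in("side","top"):
    im,d,P,K,T=grab(n); np.savez(n+".npz",im=im,P=P,K=K,T=T); ims.append(im)
    print(n,T[:3,3].round(3),T[:3,2].round(2))
    for t in("pot_top","arm","hook","holder","upright","palette","ink_bottle","brush_jar","paperweight"):
        for r in spotter.search_frame(n,t)[:3]:
            b=r["box"];u,v=int(b[0]),int(b[1]); print(t,round(r["conf"],2),np.round(b).tolist(),P[min(v,383),min(u,511)].round(3))
save(cv2.resize(np.vstack(ims),(800,1200))[:600],"a.png");save(cv2.resize(ims[1],(800,600)),"b.png")
print(status.read_state())
E
```

```text
pics
side [ 0.14  -0.774  1.014] [ 0.26  0.69 -0.67]
pot_top 0.92 [267.0, 152.0, 46.0, 29.0] [0.623 0.401 0.05 ]
pot_top 0.84 [148.0, 198.0, 23.0, 52.0] [0.179 0.316 0.038]
pot_top 0.79 [187.0, 133.0, 19.0, 44.0] [0.383 0.631 0.037]
arm 0.87 [267.0, 153.0, 47.0, 25.0] [0.62  0.404 0.048]
arm 0.81 [257.0, 165.0, 51.0, 19.0] [0.516 0.228 0.15 ]
arm 0.67 [148.0, 200.0, 25.0, 53.0] [0.178 0.319 0.027]
hook 0.98 [254.0, 167.0, 52.0, 20.0] [0.511 0.232 0.141]
hook 0.92 [267.0, 152.0, 47.0, 29.0] [0.621 0.407 0.051]
hook 0.86 [148.0, 199.0, 23.0, 51.0] [0.176 0.315 0.036]
holder 0.56 [245.0, 186.0, 45.0, 71.0] [0.457 0.163 0.139]
upright 0.91 [373.0, 317.0, 73.0, 134.0] [ 0.551 -0.385  0.203]
palette 0.83 [366.0, 228.0, 58.0, 42.0] [ 0.787 -0.017  0.013]
ink_bottle 0.84 [406.0, 282.0, 17.0, 50.0] [ 0.73  -0.282  0.104]
brush_jar 0.78 [262.0, 325.0, 32.0, 70.0] [ 0.337 -0.298  0.158]
paperweight 0.73 [256.0, 175.0, 54.0, 10.0] [0.489 0.163 0.173]
paperweight 0.52 [318.0, 182.0, 7.0, 23.0] [0.74  0.219 0.022]
paperweight 0.38 [256.0, 163.0, 52.0, 16.0] [0.513 0.228 0.163]
top [0.418 0.091 1.1
[... 1048 characters left out ...]
': 1.0, 'joints': array([-1.36817944,  0.53639044, -0.00439379,  1.53790654,  0.00261408,
        1.06726461, -0.07123072]), 'qvel': array([-0.00039093, -0.00125265, -0.00024745,  0.00028818, -0.00148221,
       -0.00052905,  0.00074683]), 'joint_torque': array([-2.09333284e-04, -5.83342803e+01,  1.04718458e+00, -2.59439975e+01,
        1.23021525e-02,  1.92528147e-03,  5.50943270e-06]), 'eef_pos': array([0.17264212, 0.62665637, 0.2198936 ]), 'tool_rot': array([1.34000510e-01, 9.90981262e-01, 1.69093818e-05, 2.32610705e-05]), 'ft_force': array([ 0.0181054 ,  0.36735221, -0.69464089]), 'moment': array([ 0.02666926, -0.00160442, -0.0442555 ]), 'gripper_force': 0.0, 'width': 0.9980756766074061}
```

View pics/a.png

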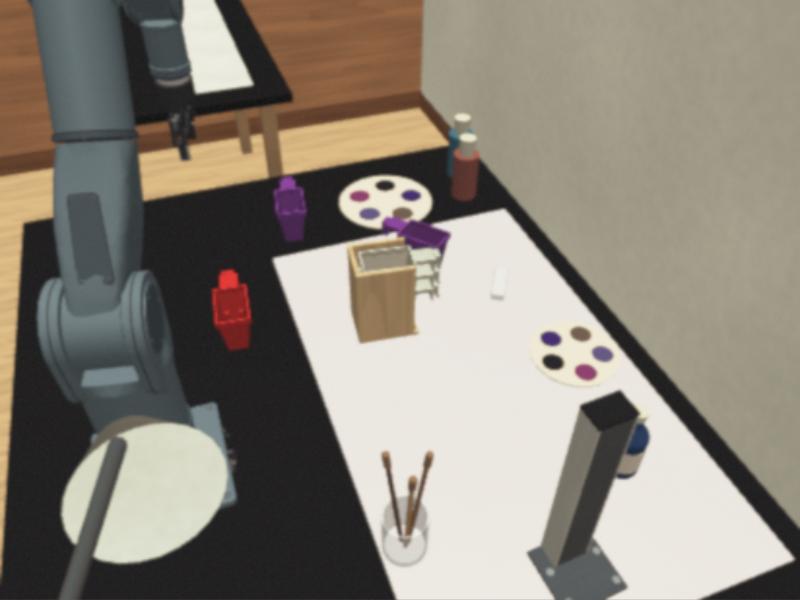

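View pics/b.png

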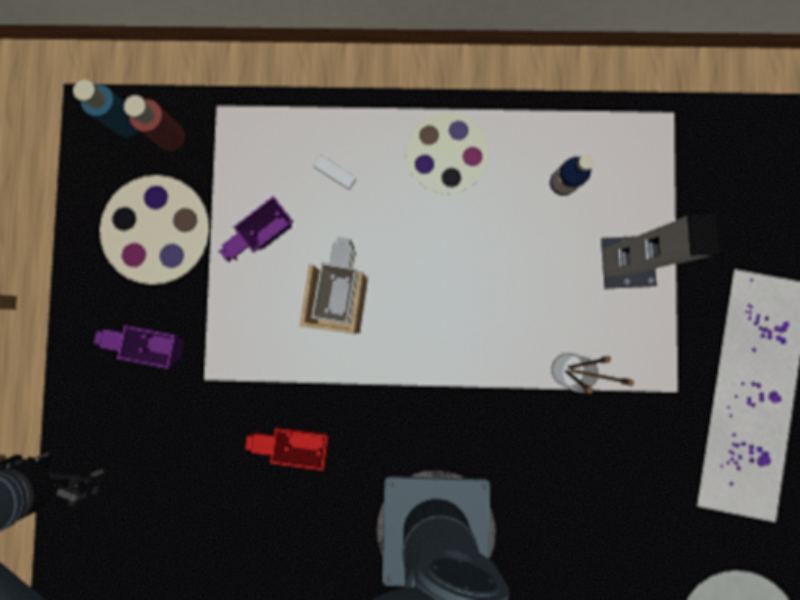

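Side view (800×600): the white nested stack is in the wooden holder at (395,265). The look-alikes are purple at (290,208) and (420,235), and red at (230,308). In the top view the white pot is at (338,285) with its arm towards +x. It is the only white pot and the only one in the holder, so it is pot_top. The upright's slots face +y, at (640,250) in the top view.

Run:
```python
from h import *
for n in("side","top"):
    z=np.load(n+".npz");P=z["P"];im=z["im"].astype(int)
    X,Y,Z=P[...,0],P[...,1],P[...,2]
    brown=(im[...,0]-im[...,2]>30)
    def rect(m,l):
        p=P[m]; 
        if len(p)<5: print(n,l,len(p));return
        r=cv2.minAreaRect((p[:,:2]*1000).astype(np.float32)); print(n,l,len(p),np.round(r[0],1),np.round(r[1],1),round(r[2],1),"z",np.median(p[:,2]).round(4))
    near=(abs(X-.47)<.2)&(abs(Y-.22)<.15)
    rect(near&brown&(Z>.165)&(Z<.195),"holder top")
    rect(near&~brown&(Z>.165)&(Z<.185)&(X>.5),"arm")
    up=(abs(X-.56)<.12)&(abs(Y+.38)<.15)
    rect(up&(Z>.335)&(Z<.37),"upr top"); rect(up&(Z>.002)&(Z<.02)&(im.sum(-1)<300),"foot")
    f=up&(Z>.05)&(Z<.33)
    if n=="top":
        p=P[f]; A=np.c_[p[:,0],p[:,2],np.ones(len(p))]; w=np.ones(len(p),bool)
        for _ in range(8):
            c=np.linalg.lstsq(A[w],p[w,1],rcond=None)[0]; e=p[:,1]-A@c; w=abs(e)<.004
        print("face y=",c,w.sum(),len(p),"x range by z",[np.percentile(p[w&(abs(p[:,2]-q)<.015)][:,0],[1,99]).round(4) for q in(.07,.17,.23,.3)])
print(np.array(viewer.get_calibration("wrist")["hand_eye"]).round(3))
# look pose: above the arm
q=R.from_euler("x",180,degrees=True)
for yaw in(0,90,-90,180):
    qq=(R.from_euler("z",yaw,degrees=True)*q).as_quat(); print(yaw,kin.inverse_kinematics([.52,.22,.40],qq))
```

```text
side holder top 525 [471.6 210.7] [108.5 118.6] 83.2 z 0.1765
side arm 202 [540.7 205.3] [52.1 88.6] 78.1 z 0.1735
side upr top 738 [ 569.  -364.6] [63.6 42.9] 3.9 z 0.3513
side foot 1198 [ 569.8 -401.5] [104.9 104.7] 3.4 z 0.009
top holder top 315 [468.5 211.8] [ 99.1 111.7] 83.1 z 0.1789
top arm 280 [541.1 212.6] [81.2 92.2] 1.1 z 0.1728
top upr top 542 [ 568.  -363.6] [61.9 43.8] 2.4 z 0.3497
top foot 382 [ 536.3 -439.7] [218.9 185.1] 14.0 z 0.0071
face y= [ 6.89076706e-02 -1.39737672e-04 -3.83103958e-01] 878 1143 x range by z [array([0.5364, 0.5957]), array([0.5365, 0.5952]), array([0.5369, 0.5957]), array([0.537 , 0.5961])]
[[ 0.    -0.961 -0.278  0.071]
 [ 1.     0.     0.     0.001]
 [-0.    -0.278  0.961 -0.154]
 [ 0.     0.     0.     1.   ]]
0 [-1.04851989  0.29480303  0.7419424   1.55365798 -0.2016508   1.37173175
 -1.85888661]
90 [-0.86910665  0.26426339  0.49716357  1.54441028 -0.1275972   1.36532323
 -0.36044025]
-90 [-0.44402858  0.25382171 -0.04538754  1.51951242  0.0116305   1.36852216
  2.65129221]
180 [-0.66252589  0.25108339  0.23085835  1.53266669 -0.05811275  1.36457654
  1.14404513]
```

```bash
cat >> h.py <<'E'
def q(yaw): return (R.from_euler("z",yaw,degrees=True)*R.from_euler("x",180,degrees=True)).as_quat()
def ax(yaw): a=np.radians(yaw); return np.array([np.cos(a),np.sin(a),0]),np.array([-np.sin(a),np.cos(a),0])
PY=-6.8
E
python3 - <<'E'
from h import *
print(kin.inverse_kinematics([.561,-.25,.4],q(94)),kin.inverse_kinematics([.52,0,.3],q(94)))
s=status.read_state()
robot.move_linear(s["eef_pos"]+[0,0,.15],rate=.3)
robot.reach([.545,.2025,.33],q(PY+180)); robot.gripper_to(.75)
im,d,P,K,T=grab("wrist"); np.savez("w.npz",im=im,P=P)
for t in("arm","pot_top"):
    for r in spotter.search_frame("wrist",t)[:3]: print(t,r["conf"],np.round(r["box"]))
a,b=ax(PY); X,Y,Z=P[...,0],P[...,1],P[...,2]
for l,m in(("arm",(Z>.168)&(Z<.182)&(X>.525)),("walls",(Z>.175)&(Z<.19)&(im[...,0].astype(int)-im[...,2]>30))):
    p=P[m]; r=cv2.minAreaRect((p[:,:2]*1000).astype(np.float32)); print(l,len(p),np.round(r[0],1),np.round(r[1],1),round(r[2],1),"z",np.median(p[:,2]).round(4))
save(cv2.resize(im,(800,600)),"c.png"); print(status.read_state()["time_s"])
E
```

```text
[-0.37804346  0.55768099  1.17067984  1.43386273 -0.51132732  1.48228904
  0.84971228] [-0.65852712  0.26605311  0.69791495  1.8160523  -0.188225    1.12665492
  0.17328792]
arm 0.97 [247. 139.  66. 141.]
arm 0.97 [484.  15.  53.  26.]
arm 0.61 [370. 192. 100.  94.]
pot_top 0.88 [484.  14.  54.  28.]
pot_top 0.87 [247. 139.  62. 144.]
pot_top 0.7 [371. 193. 103.  91.]
arm 1496 [554.3 213.1] [85.8 58.4] 89.8 z 0.1736
walls 2323 [468.9 213.1] [ 99.7 114.4] 83.3 z 0.1797
4.1833
```

View pics/c.png

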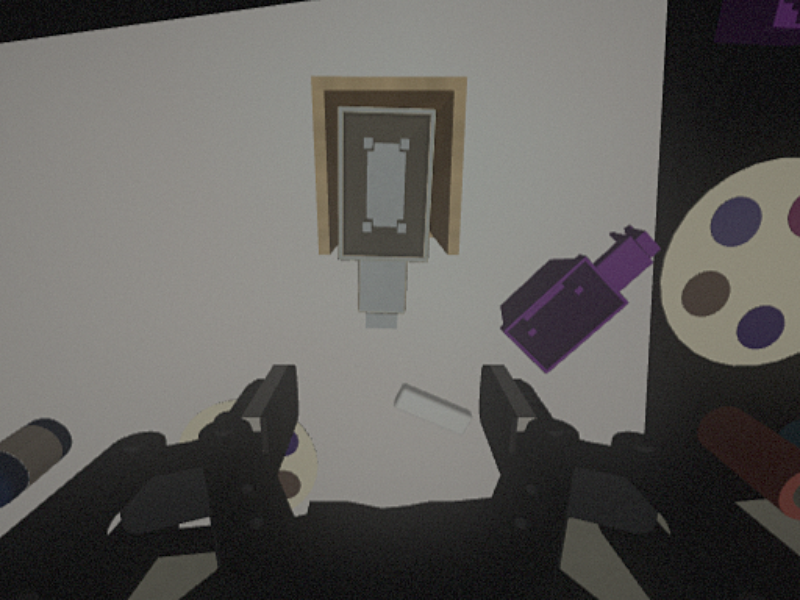

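The crop confirms it: the white pot in the holder has its rim at px (385,185) and its arm at px (382,287). The purple and red pots stand apart. Next I grasp the arm and lift.

Run:
```python
from h import *
z=np.load("w.npz");P=z["P"];im=z["im"]
m=np.zeros(P.shape[:2],bool); m[164:204,222:268]=1
m&=(P[...,2]>.166)&(P[...,2]<.182)
p=P[m]; r=cv2.minAreaRect((p[:,:2]*1000).astype(np.float32)); print(len(p),r,np.median(p[:,2]))
a,b=ax(PY); u=p@a;v=p@b
for lo in np.arange(u.min(),u.max(),.006):
    w=(u>=lo)&(u<lo+.006); 
    if w.sum()>5: print((lo*1000).round(1),np.percentile(v[w],[2,98])*1000, w.sum())
```

```text
1229 ((551.6578369140625, 198.67849731445312), (51.530250549316406, 47.25865936279297), 83.14913940429688) 0.17362801901147445
500.6 [239.19960753 287.28258375] 214
506.6 [246.21280697 280.43223247] 163
512.6 [244.6922341  279.40858878] 153
518.6 [244.4799832 279.4206345] 157
524.6 [244.35201369 279.46717557] 154
530.6 [244.27490141 279.53161911] 148
536.6 [244.20849284 279.64985189] 150
542.6 [249.76710542 273.62161481] 90
```

Run:
```python
from h import *
A=[.5489,.1983]
robot.reach([*A,.25],q(PY+180))
s=status.read_state();print(s["ft_force"].round(2))
robot.move_linear([*A,.167],rate=.08)
robot.gripper_to(0.2,60); s=status.read_state();print(s["width"],s["gripper_force"],s["ft_force"].round(2),s["eef_pos"].round(4))
robot.move_linear([*A,.187],rate=.05); s=status.read_state();print(s["ft_force"].round(2),s["moment"].round(2))
robot.move_linear([*A,.32],rate=.1); s=status.read_state();print(s["ft_force"].round(2),s["moment"].round(2),s["width"],s["time_s"])
im,d,P,K,T=grab("wrist"); np.savez("w2.npz",im=im,P=P)
im2,_,_,_,_=grab("side")
save(np.vstack([cv2.resize(im,(520,390))[:, :],cv2.resize(im2[60:240,150:400],(520,374))])[:600] if 0 else np.hstack([cv2.resize(im,(400,300)),cv2.resize(im2[60:240,150:390],(400,300))]),"d.png")
```

```text
[0.39 0.04 0.59]
0.20008880501341378 0.0 [ 0.48  0.82 -0.1 ] [0.5489 0.1983 0.167 ]
[ 0.22 -0.06  0.1 ] [-0.01  0.02  0.04]
[-0.48 -0.07  0.37] [ 0.03 -0.02  0.01] 0.1972929249868387 8.325
```

View pics/d.png

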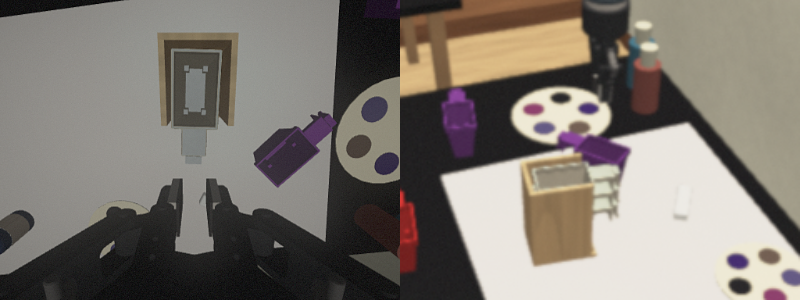

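The gripper closed to 0.20 with no contact, so the fingers missed the arm and nothing was moved. The wrist view shows the stack intact, with the fingertips at px (178,182) and (210,182). I'll check where the tips really are relative to the arm.

Run:
```python
from h import *
for f,pos in(("w.npz",[.545,.2025,.33]),("w2.npz",[.5489,.1983,.32])):
    z=np.load(f);P=z["P"];Q=(P-pos)@R.from_quat(q(PY+180)).as_matrix()
    m=(abs(Q[...,0])<.04)&(abs(Q[...,1])<.06)&(Q[...,2]<.06)&(Q[...,2]>-.05)
    v,u=np.nonzero(m); p=Q[m]; print(f,len(p),"z max",np.percentile(p[:,2],[50,90,99,100]).round(4))
    t=p[p[:,2]>np.percentile(p[:,2],99)-.004]; print("tips y",np.percentile(abs(t[:,1]),[5,50,95]).round(4),"x",np.percentile(t[:,0],[2,50,98]).round(4))
    m=np.zeros(P.shape[:2],bool); m[164:204,222:268]=1;m&=(abs(P[...,2]-.174)<.008)&(P[...,0]>.54)
    print("arm in tool",Q[m].mean(0).round(4) if m.any() else 0, "world",P[m].mean(0))
s=status.read_state();print(s["eef_pos"],s["tool_rot"],q(PY+180),s["width"])
```

```text
w.npz 2659 z max [-0.0374 -0.0242 -0.0185 -0.0168]
tips y [0.0304 0.0334 0.0358] x [-0.0092  0.0016  0.0113]
arm in tool [-0.0121 -0.0033  0.1564] world [0.55666361 0.19781859 0.17359126]
w2.npz 2227 z max [-0.0359 -0.0196 -0.0141 -0.0121]
tips y [0.0075 0.01   0.0185] x [-0.0054  0.0096  0.012 ]
arm in tool [-0.0079  0.0006  0.1463] world [0.55684943 0.19791696 0.17367804]
[0.5485931  0.19817993 0.31939132] [ 5.93240449e-02  9.98238614e-01 -2.93423238e-04 -4.90236430e-04] [5.93063736e-02 9.98239828e-01 6.11245605e-17 3.63146803e-18] 0.19854940034110596
```

Run:
```python
from h import *
im,d,P,K,T=grab("side"); s=status.read_state(); e=s["eef_pos"]
m=(np.hypot(P[...,0]-e[0],P[...,1]-e[1])<.045)&(P[...,2]>.2)
print("side low z of gripper",np.sort(P[m][:,2])[:12].round(4),"tcp",e[2],m.sum())
im3,d3,P3,K3,T3=grab("top")
z=np.load("w2.npz");Kw=viewer.get_calibration("wrist")["camera_matrix"];print(np.round(Kw,1))
Tw=np.array(viewer.get_calibration("wrist")["hand_eye"])
for zz in(.017,-.013):
    c=np.linalg.inv(Tw)@[0,.0085,zz,1]; c=c[:3]; uv=np.array(Kw)@c; print(zz,(uv[:2]/uv[2]).round(0),c[2])
w=z["im"]; save(cv2.resize(np.hstack([w[200:330,200:300]]),(400,520)),"e1.png")
u,v=[int(x) for x in (K@(np.linalg.inv(T)@[*e,1])[:3])[:2]/(K@(np.linalg.inv(T)@[*e,1])[:3])[2]]
print(u,v); c=im[max(v-40,0):v+40,u-40:u+40].copy(); cv2.circle(c,(40,min(v,40)),1,(255,0,0))
save(np.hstack([cv2.resize(w[200:330,200:300],(400,520)),cv2.resize(c,(400,520))]),"e.png")
```

```text
side low z of gripper [0.3301 0.3305 0.3308 0.3326 0.3328 0.3333 0.3344 0.3352 0.3358 0.3363
 0.3363 0.3364] tcp 0.3194914989309867 2443
[[274.7   0.  248.4]
 [  0.  274.7 193.8]
 [  0.    0.    1. ]]
0.017 [259. 224.] 0.1838100942652935
-0.013 [261. 245.] 0.15499494437143557
270 122
```

View pics/e.png

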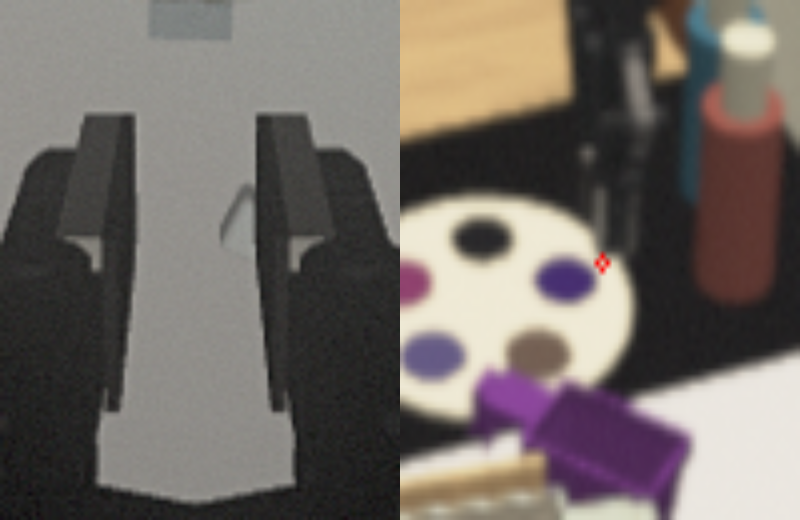

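Both cameras agree, and so does the missed grasp: the fingertips stand about 12 mm behind the reported TCP, not 17 mm ahead of it. I'll correct for that and regrasp.

Run:
```python
from h import *
A=[.5489,.1983]
robot.gripper_to(.75)
robot.move_linear([*A,.19],rate=.15); robot.move_linear([*A,.138],rate=.06)
s=status.read_state();print(s["ft_force"].round(2),s["eef_pos"].round(4))
robot.gripper_to(0.2,70); s=status.read_state();print(s["width"],s["gripper_force"],s["ft_force"].round(2),s["moment"].round(2),s["time_s"])
if s["gripper_force"]>10 and .36<s["width"]<.5:
    robot.move_linear([*A,.158],rate=.04); s=status.read_state();print(s["ft_force"].round(2),s["moment"].round(2))
    robot.move_linear([*A,.29],rate=.1); robot.hold(.2); s=status.read_state();print(s["ft_force"].round(2),s["moment"].round(2),s["width"],s["time_s"])
im,d,P,K,T=grab("wrist"); np.savez("w2.npz",im=im,P=P)
im2,d2,P2,_,_=grab("side"); np.savez("s2.npz",im=im2,P=P2)
save(np.hstack([cv2.resize(im,(400,300)),cv2.resize(im2[60:240,150:390],(400,300))]),"f.png")
```

```text
[-0.04 -0.05 -0.38] [0.5492 0.1984 0.1384]
0.40078268703573566 69.39938306808472 [-0.46 -0.89  2.58] [ 0.04  0.03 -0.02] 11.4333
[ 0.28 -0.23 -1.07] [ 0.01 -0.05 -0.02]
[ 0.84 -0.65 -1.15] [ 0.   -0.07 -0.04] 0.40458267085158933 13.75
```

View pics/f.png

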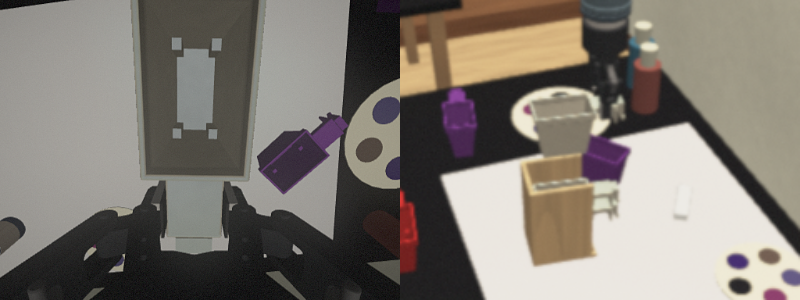

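The top pot came off alone: it hangs at px (195,90) in the wrist view, and two pots remain in the holder. Next I check its tilt and stand it down on free table, facing the upright.

```bash
cat >> h.py <<'E'
UY=-86.06
def rimtilt(P,c,yaw,zlo,zhi):
    """plane fit of rim points near pot centre: returns slopes along pot x,y"""
    a,b=ax(yaw); D=P-np.array(c); u=D@a; v=D@b
    m=(abs(u)<.06)&(abs(v)<.04)&(P[...,2]>zlo)&(P[...,2]<zhi)
    p=np.c_[u[m],v[m],P[...,2][m]]; w=np.ones(len(p),bool)
    for _ in range(6):
        A=np.c_[p[:,:2],np.ones(len(p))]; k=np.linalg.lstsq(A[w],p[w,2],rcond=None)[0]; w=abs(p[:,2]-A@k)<.003
    q_=p[w]; return np.degrees(k[:2]).round(2),k[2].round(4),w.sum(),np.percentile(q_[:,0],[1,99]).round(4),np.percentile(q_[:,1],[1,99]).round(4)
E
python3 - <<'E'
from h import *
a,b=ax(PY); A=np.array([.5489,.1983,0]); P=np.load("w2.npz")["P"]
print(rimtilt(P,A-.071*a,PY,.31,.345))
robot.move_linear([.545,.06,.29],rate=.25)
a2,_=ax(UY); C=np.array([.55,-.03,0]); G=C+.071*a2
robot.move_linear([G[0],G[1],.2],q(UY+180),rate=.2)
robot.move_linear([G[0],G[1],.065],rate=.12); robot.hold(.1)
f0=status.read_state()["ft_force"][2]; z=.065
while z>.045:
    z-=.002; robot.move_linear([G[0],G[1],z],rate=.05); s=status.read_state()
    if s["ft_force"][2]-f0>4: break
print(z,f0,s["ft_force"].round(2),s["moment"].round(2),s["eef_pos"].round(4),s["time_s"])
E
```

```text
(array([ 2.5 , -0.48]), np.float64(0.3223), np.int64(6624), array([-0.0402,  0.0597]), array([-0.0306,  0.035 ]))
0.05299999999999999 -1.5869044384019526 [-2.95 -0.44 10.28] [-0.03  0.79  0.13] [ 0.5552 -0.1019  0.0542] 18.9583
```

Run:
```python
from h import *
robot.gripper_to(.75); robot.hold(.2)
s=status.read_state(); e=s["eef_pos"]
robot.move_linear([e[0],e[1],.15],rate=.2)
robot.reach([.552,-.06,.24],q(UY+180)); robot.hold(.1)
im,d,P,K,T=grab("wrist"); np.savez("w3.npz",im=im,P=P)
c=[.55,-.03,0]; print(rimtilt(P,c,UY,.08,.1))
m=(P[...,2]>.085)&(P[...,2]<.097)&(np.hypot(P[...,0]-.55,P[...,1]+.05)<.13)
p=P[m]; a,b=ax(UY); u=(p-c)@a; v=(p-c)@b
for lo in np.arange(-.07,.12,.01):
    w=(u>=lo)&(u<lo+.01)
    if w.sum()>8: print(lo.round(3),np.percentile(v[w],[1,99]).round(4),w.sum())
print("u ends",np.percentile(u,[.3,99.7])); r=cv2.minAreaRect((p[abs(v)<.05][:,:2]*1000).astype(np.float32));print(r)
im2,_,_,_,_=grab("side"); print(status.read_state()["time_s"])
save(np.hstack([cv2.resize(im,(400,300)),cv2.resize(im2[80:320,200:440],(400,300))]),"g.png")
```

```text
(array([0.03, 0.11]), np.float64(0.0894), np.int64(1329), array([-0.051 ,  0.0594]), array([-0.0315,  0.0348]))
-0.06 [-0.0297  0.0319] 73
-0.05 [-0.0294  0.0351] 237
-0.04 [-0.0298  0.0353] 81
-0.03 [-0.0301  0.0348] 79
-0.02 [-0.0304  0.0343] 72
-0.01 [-0.0306  0.0343] 72
0.0 [-0.031   0.0345] 70
0.01 [-0.0311  0.0338] 71
0.02 [-0.0315  0.034 ] 66
0.03 [-0.0317  0.0333] 66
0.04 [-0.032   0.0335] 206
0.05 [-0.0276  0.0314] 292
0.06 [-0.0172  0.0178] 249
0.07 [-0.0174  0.0175] 239
0.08 [-0.0176  0.0169] 236
0.09 [-0.0156  0.015 ] 164
0.1 [-0.0117  0.0112] 68
u ends [-0.05198835  0.1038837 ]
((553.0802001953125, -56.22046661376953), (65.93840789794922, 156.07843017578125), 3.007716655731201)
20.8667
```

View pics/g.png

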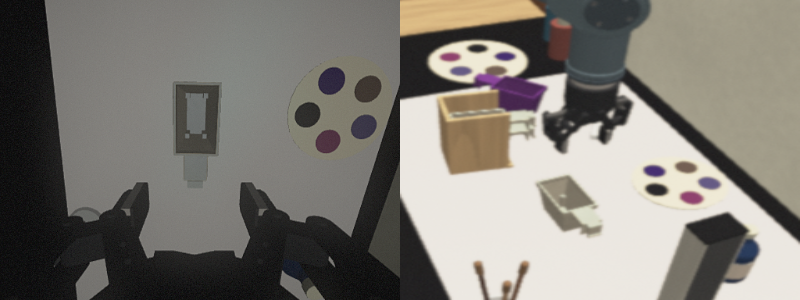

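The pot stands upright and free at px (197,118) in the wrist view, with zero tilt and yaw about −87°. Next is the rim grip, taken with a check on reachability.

Run:
```python
from h import *
C=np.array([.5518,-.0299,0]); a,_=ax(-87); G=C+.030*a
robot.gripper_to(1.0)
robot.reach([G[0],G[1],.15],q(93))
robot.move_linear([G[0],G[1],.045],rate=.12)
s=status.read_state();print(s["ft_force"].round(2),s["eef_pos"].round(4))
robot.gripper_to(0.6,120); s=status.read_state();print(s["width"],s["gripper_force"],s["ft_force"].round(2),s["time_s"])
if .7<s["width"]<.85 and s["gripper_force"]>50:
    robot.move_linear([G[0],G[1],.075],rate=.08); robot.hold(.1)
    s=status.read_state();print(s["ft_force"].round(2),s["moment"].round(2),s["width"],s["eef_pos"].round(4))
    im,d,P,K,T=grab("wrist"); np.savez("w4.npz",im=im,P=P); print(rimtilt(P,C,-87,.105,.135))
    p=P[(P[...,2]>.11)&(P[...,2]<.13)]; u=(p-C)@a; k=(abs(p-C)@np.array([1,1,0])<.15); u=u[k]; print(np.percentile(u,[.5,99.5]))
a2,_=ax(UY); S=np.array([.5667,-.3441,.205])
for back,dz in((.11,.034),(.0,.034),(.0,0)):
    t=S-(.062+back)*a2; t[2]=.205+dz-.037; print(t.round(4),kin.inverse_kinematics(t,q(UY+180)))
```

```text
[-0.2   0.26  0.47] [ 0.554  -0.06    0.0458]
0.7486889036053495 131.01988792419434 [-2.71 -0.14  9.72] 23.0167
[ 0.14 -0.25 -1.25] [-0.03  0.01  0.01] 0.748368875318135 [ 0.553  -0.0597  0.0747]
(array([-0.12, -0.82]), np.float64(0.1177), np.int64(8345), array([-0.0515,  0.0541]), array([-0.0335,  0.033 ]))
[-0.05152925  0.05444058]
[ 0.5549 -0.1725  0.202 ] [-0.27828807  0.51620478  0.68994901  1.77403363 -0.38514816  0.99035194
  0.63175607]
[ 0.5624 -0.2822  0.202 ] [-0.05698748  0.59678884  0.66123725  1.64252614 -0.41037291  1.04525655
  0.79853389]
[ 0.5624 -0.2822  0.168 ] [-0.03738934  0.63313846  0.63163134  1.66915338 -0.43319718  0.98317864
  0.81526192]
```

Run:
```python
from h import *
a2,b2=ax(UY); S=np.array([.5667,-.3441,0])
robot.move_linear([.554,-.06,.203],rate=.2)
t=S-.112*a2; t[2]=.203
robot.move_linear(t,q(UY+180),rate=.15); robot.hold(.1)
s=status.read_state();print(s["eef_pos"].round(4),s["ft_force"].round(2),s["time_s"])
ims=[]
im,d,P,K,T=grab("wrist"); np.savez("w5.npz",im=im,P=P)
im2,d2,P2,_,_=grab("top"); np.savez("t5.npz",im=im2,P=P2)
D=P-S; u=D@a2; v=D@b2; Z=P[...,2]
for l,m in(("rimarm",(abs(Z-.247)<.008)&(u<.0)&(u>-.25)&(abs(v)<.08)),("face z",(abs(u)<.012)&(abs(v)<.04)&(Z>.1)&(Z<.34))):
    print("wrist",l,m.sum(),[np.percentile(x[m],[1,50,99]).round(4) for x in(u,v,Z)] if m.sum()>5 else "")
D=P2-S; u=D@a2; v=D@b2; Z=P2[...,2]
for l,m in(("arm",(abs(Z-.247)<.008)&(u<-.02)&(u>-.1)&(abs(v)<.03)),("face",(abs(u)<.012)&(abs(v)<.04)&(Z>.1)&(Z<.34))):
    print("top",l,m.sum(),[np.percentile(x[m],[1,50,99]).round(4) for x in(u,v,Z)] if m.sum()>5 else "")
save(np.hstack([cv2.resize(im,(400,300)),cv2.resize(im2[100:220,330:490],(400,300))]),"i.png")
```

```text
[ 0.5593 -0.2311  0.2029] [-0.22  0.   -1.56] 25.8833
wrist rimarm 10733 [array([-0.1943, -0.137 , -0.0891]), array([-0.0414, -0.0001,  0.0425]), array([0.2393, 0.2459, 0.2539])]
wrist face z 0 
top arm 0 
top face 0
```

View pics/i.png

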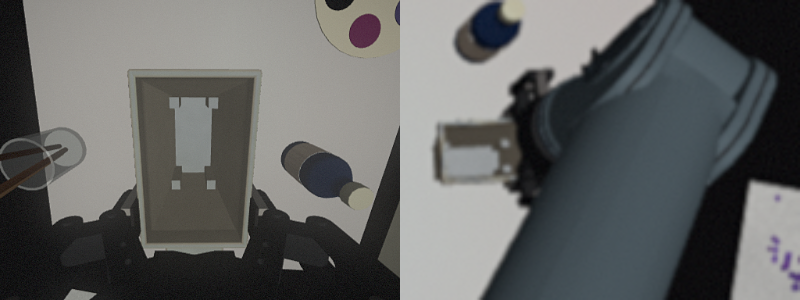

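The pot is held level at px (195,155), with its rear rim where I planned it, 50 mm short of the face, and jar and bottle are clear. Next I insert under force guard, then press down.

Run:
```python
from h import *
a2,b2=ax(UY); S=np.array([.5667,-.3441,0]); f0=status.read_state()["ft_force"]
t=S-.062*a2; t[2]=.203
def go(u,z,rate=.05):
    p=t+u*a2; p[2]=z; robot.move_linear(p,rate=rate); s=status.read_state(); return s,s["ft_force"]-f0
u=-.05; F=0
for u in [-.03,-.02,-.014,-.01,-.007]+list(np.arange(-.005,.012,.0015)):
    s,f=go(u,.203); F=-f@a2
    if F>5 or abs(f[2])>8: break
print("contact",round(u,4),f.round(2),s["eef_pos"].round(4),s["time_s"])
if u>-.006:
    u-=.001; z=.203
    while z>.155:
        z-=.003; s,f=go(u,z,.04)
        if z<.19: print(round(z,4),f.round(1),s["moment"].round(2),s["eef_pos"].round(4)[1:])
        if f[2]>28 or (z<.180 and f[2]>4): break
    print(s["time_s"])
```

```text
contact 0.001 [-0.91  6.81  3.02] [ 0.5625 -0.2812  0.2028] 28.9
0.188 [0.8 6.  0.2] [ 1.01 -0.08  0.05] [-0.2812  0.1878]
0.185 [0.7 5.4 0.3] [ 1.01 -0.08  0.02] [-0.2812  0.1848]
0.182 [1.2 7.2 0.7] [ 1.06 -0.1   0.1 ] [-0.2811  0.1819]
0.179 [-3.5  9.9  9.4] [ 1.37  0.59 -0.12] [-0.2806  0.1798]
30.9
```

Contact came where expected, and the catch is met about 12 mm above home. Now I press it past.

Run:
```python
from h import *
a2,_=ax(UY); s=status.read_state(); f0=np.array([0,0,-1.5]); t=np.array([.5667,-.3441,0])-.062*a2
z=.179
while z>.150:
    z-=.002; p=t.copy(); p[2]=z; robot.move_linear(p,rate=.04); s=status.read_state(); f=s["ft_force"]-f0
    print(round(z,4),f.round(1),s["moment"].round(2),s["eef_pos"].round(4)[1:])
    if f[2]>45 or (s["eef_pos"][2]<.172 and f[2]>25): break
im,d,P,K,T=grab("wrist"); C=np.array([*(s["eef_pos"][:2]-.03*a2[:2]),0]); print(rimtilt(P,C,UY,.19,.235),s["time_s"]); np.savez("w6.npz",im=im,P=P)
```

```text
0.177 [0.3 8.4 1.2] [ 1.73  0.11 -0.04] [-0.2797  0.1768]
0.175 [ 0.9  6.4 -2.4] [ 1.58 -0.2   0.07] [-0.2798  0.1742]
0.173 [ 1.7  5.2 -5.4] [ 1.48 -0.44  0.12] [-0.2807  0.1723]
0.171 [ 1.5  5.6 -2.6] [ 1.21 -0.29  0.12] [-0.2812  0.1706]
0.169 [-1.4  8.2  3.8] [1.42 0.1  0.03] [-0.2811  0.1693]
0.167 [-3.5 10.8 11.7] [ 1.71  0.72 -0.14] [-0.2807  0.1682]
0.165 [-6.8 15.5 18.3] [ 2.03  1.2  -0.32] [-0.2803  0.167 ]
0.163 [-5.4 14.5 17.1] [ 2.15  0.98 -0.24] [-0.2798  0.1649]
0.161 [-8.3 18.5 28.1] [ 2.58  1.76 -0.4 ] [-0.2796  0.1641]
(array([ 4.08, -0.75]), np.float64(0.2053), np.int64(7974), array([-0.0515,  0.0527]), array([-0.0331,  0.0334])) 33.15
```

It snapped past the catch (the force dropped at 0.175–0.171) and then bottomed out, with the hook point estimated at z 0.2045, which is home. Release, back off and check.

Run:
```python
from h import *
a2,b2=ax(UY)
robot.gripper_to(1.0); robot.hold(.2)
s=status.read_state(); e=s["eef_pos"]; print(s["width"],s["ft_force"].round(2))
robot.move_linear([e[0],e[1],.25],rate=.12)
p=e-.06*a2; robot.move_linear([p[0],p[1],.33],rate=.2); robot.hold(.2)
im,d,P,K,T=grab("wrist"); np.savez("w7.npz",im=im,P=P)
C=np.array([*(e[:2]-.03*a2[:2]),0])
print(rimtilt(P,C,UY,.19,.235),status.read_state()["time_s"])
S=np.array([.5667,-.3441,0]); D=P-S;u=D@a2;v=D@b2;Z=P[...,2]
m=(u>-.035)&(u<-.008)&(abs(v)<.025)&(Z>.19)&(Z<.23); print("arm",m.sum(),[np.percentile(x[m],[2,50,98]).round(4) for x in(u,v,Z)] if m.any() else "")
im2,_,_,_,_=grab("side")
save(np.hstack([cv2.resize(im,(400,300)),cv2.resize(im2[80:384,200:512],(400,390))[:300]]),"j.png")
```

```text
1.0003988485360262 [-0.24 -0.19 -0.12]
(array([ 3.52, -0.52]), np.float64(0.2066), np.int64(1538), array([-0.0548,  0.0593]), array([-0.0313,  0.034 ])) 35.5417
arm 701 [array([-0.0344, -0.0216, -0.0084]), array([-0.0162,  0.0006,  0.0186]), array([0.2096, 0.2114, 0.213 ])]
```

View pics/j.png

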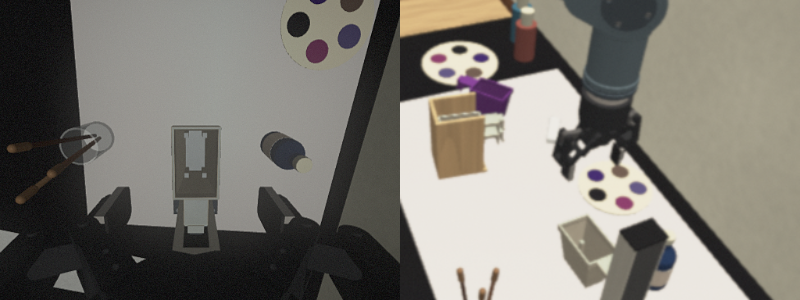

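The pot hangs locked and straight at px (195,165). Its sag is 3.5° and the hook point is at z ≈ 0.205, which is home. Nothing touches it, and the jar and bottle are undisturbed.

```bash
python3 -c "
from h import *
print(workorder.hand_in())"
```

```text
the job is handed in; nothing more can be done
None
```

The top pot was taken off alone, stood upright on the table and let go, then regripped and locked home in the upper slot; it hangs straight (about 3.5° sag) and the job was handed in at about 36 s, after one missed grasp that moved nothing.

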